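# Lock the filter cover of a clean bench with a quarter-turn stud

### The job

Fasten the perforated filter cover: take the long-winged stud from the blue stud rack, line its foot up with the open slot in the cover and push it in until its flange lies on the cover, then turn it a quarter turn (either way) so that it locks with its wing across the slot, and let go. Leave the short-winged and the round-headed stud in the rack.

Things in the scene. Friction and masses are not known exactly. Their poses are not given: they have to be found in the camera images.
- stud_grip (a point): Long-winged stud, upright in a hole of a fixed blue rack 50 mm high. Point: centre of its black wing, 44 long (x) x 12 thick (y) x 46 mm tall. Below it a round metal flange, 58 mm diameter, 6 thick, underside 29 mm below this point, resting on the rack; then a 12 mm shank and a bar foot 44 x 12 mm parallel to the wing, its top 12 and its end 24 mm under the flange. z up. Loose, about 90 g.
- slot (a point): Centre of the open slot, level with the top of the grey cover (6 mm plate, z up) of a fixed filter housing 200 x 240 x 70 mm, hollow beneath. Slot 58 mm long (x), 26 wide (y). The foot enters with the stud's wing along x, then turns freely under the plate; locked: wing along y. A like stud, already locked, is fixed 140 mm along -y.
- short_stud_grip (a point): Bystander in the same rack (holes 83 mm apart): short-winged stud. Point: centre of its black wing, 22 long (x) x 12 thick x 30 mm tall, 21 mm above the underside of its 58 mm metal flange.
- knob_stud_grip (a point): Bystander in the same rack: round-headed stud. Point: centre of its black knob, 26 mm in diameter, 28 mm tall, 20 mm above the underside of its 58 mm metal flange.
There are look-alikes about, which are no part of the job. Leave any purple look-alike of the part that bears stud_grip alone.

How it is judged:
By the outcome, as a careful person would: the job done as asked, in the order asked, and still so for the second after the job is handed in, with the robot touching nothing.
It also fails if it takes over 42 s, if anything falls off the work surface, if the arm or the gripper's body presses on something with over 40 N, if the wrist force passes 120 N, or if a joint passes its speed limit or range.

### The arm

A 6-joint arm with a two-finger parallel gripper is mounted at the origin on the work surface. World frame = base frame: x ahead of the robot, y to its left, z up, the work surface at z = 0. Lengths are in m, angles in rad, forces in N, time in s.
With the tool pointing down it reaches from about 0.275 to 0.825 m from the base axis. Payload 5.2 kg.
Tool frame: the origin (TCP) lies at the very end of the fingers, on their centre line; the grasp point (between the pads) lies 19 mm behind it; z points along the fingers, y is the direction in which the jaws open and shut (so a half turn about z gives the same grasp; the last joint's range is limited). The gripper opens to 93 mm and grips with 3 to 60 N. Pads are 15 mm wide; open, the fingers measure 128 mm over their backs; the gripper's body (75 mm by 188 mm) begins 65 mm behind the grasp point.
Start: joints at [-1.452, 0.259, 1.535, -0, 1.348, -0.203], TCP at [0.174, -0.522, 0.219] pointing down, gripper open.
Joint ranges: [-3.14, 3.14], [-0.91, 2.08], [0.19, 2.58], [-1.22, 4.36], [0.22, 2.71], [-3.12, 3.12]. Speed limits (rad/s): [2.57, 2.57, 3.14, 3.14, 3.14, 3.14].

### API

Orientations are given as a unit quaternion [x, y, z, w].
In Python, from rig import sensors, read_camera, calibration, order, masks_of gives the robot as it stands.
- The arm moves only by the tool servo_tool, never from a script. Its argument "increments" is a list of rows, each an object with "linear": the shift along the tool's x, y, z in m, a list of three; "delta_rot": the turn, a rotation vector about the tool's x, y, z in rad, a list of three. A call has 1 to 10 rows; each row shifts and turns the commanded pose from where the row before left it, along the tool's axes as they then stand; what a row does not reach is not made up. A row lasts 1/10 s, in which the tool goes at most 50 mm and 8.59 degrees, less where a joint would pass 70% of its speed; a pose out of reach is approached as far as the arm can. A call with a gripper value outside its range is refused whole. "grip" is the finger opening in m, from 0 to 0.093, set as the call begins (left out, the last holds). The fingers move at their own pace and stop on an object; "newtons" is the grip in N (left out, the last holds). Time passes only in rows, so rows that do not move let the fingers close. It gives the time, the measured TCP pose, the force and the opening at its end, in the units of the state.
- sensors.state(): the state, without advancing time (a new reading comes with each control period).
- read_camera(name): name is "scene" or "top" or "wrist"; returns the picture (420x560x3 uint8, red, green, blue); there is no depth.
- calibration(name): a dict with "mtx" (3x3 intrinsics, pixels), "k1" (the pictures are not rectified: a ray, as slopes to the right and down, at radius r is drawn at 1 + k1 r^2 times it, then the intrinsics apply), "rvec" (rotation vector, rad) and "tvec" (3), from world to camera coordinates, as OpenCV has them; the wrist camera has in their place "T_tool_cam" (4x4, takes a point from camera to tool coordinates, whose origin is the TCP and whose axes are the flange's). Camera axes: x right, y down, z forward; pixel columns grow to the right and rows downward; lengths in m; the calibration is good to about 2 mm. A picture is of the moment at which its call begins: read the wrist's pose just before it. calibration takes no time and is no camera call.
- order.hand_in(): hands the job in, once; it reports no verdict.
Trained networks look in the newest picture that a camera, given by its name, has taken for a name from the list of things; names that differ only in an ending like _2 or _b are one class to them, and where a whole thing is asked for, a point or a joint stands for the part that bears it (a point fixed in the world has none). Each returns a list of dicts, best first, with "p" (0 to 1); they miss things now and then, are a little off and sometimes report something else, mostly with a low value. They report only what shows in the picture. A call takes as long as a camera call. They do not tell look-alikes from the thing itself.
- masks_of(camera, target): "region" (420x560 bool, what is visible of it) and "pixel" ([column, row] in pixels, amid what is visible of it).
The state is a dict: "time_s": time; "qpos": joint angles; "joint_velocities": joint speeds; "joint_efforts": joint torques, N m; "ee_pos": TCP position; "tcp_rot": TCP orientation; "force": force on the tool from outside, world axes, zero at the start; "wrist_torque": the same for the moment, N m; "width": opening from 0.0 (shut) to 1.0 (fully open).
Only numpy, scipy, OpenCV 4.12 (cv2) and the standard library are available. Lean on these libraries where they do the work, as an engineer would, in place of code of your own. Each camera call takes 0.05 s, during which the arm holds its last target. There are 200 camera calls.

## Working session

There is one attempt and no reset: what is moved stays moved. The work goes in short steps, Python scripts to look and compute and a tool call to move; the robot and the scene stay as the last step left them, time stands still between calls to the robot, and variables do not carry over. Pictures are saved under pics/ and viewed, about 8 in all and at most 12, crops included, and the job is handed in when it is done.

Besides the shell and the picture viewer there is one more tool, called after "Call:" as name(argument=value, ...) on one line, values as JSON. servo_tool: Moves the arm, as the interface text tells. Its arguments: {"type":"object","properties":{"increments":{"type":"array"},"grip":{"type":"number"},"newtons":{"type":"number"}},"required":["increments"]}

```bash
mkdir -p pics; ls; python3 - <<'E'
from rig import *
import cv2,numpy as np
s=sensors.state();print(s)
ims=[]
for c in("scene","top"):
    im=read_camera(c);cv2.imwrite(f"pics/{c}0.png",im[...,::-1])
    print(c,calibration(c))
    for t in("stud_grip","slot","short_stud_grip","knob_stud_grip"):
        print(t,[(round(d["p"],2),np.round(d["pixel"]),int(d["region"].sum())) for d in masks_of(c,t)])
print(calibration("wrist"),sensors.state()["time_s"])
E
```

```text
pics
{'time_s': 0.0, 'qpos': array([-1.45179888e+00,  2.59357167e-01,  1.53605929e+00, -1.16489981e-05,
        1.34796529e+00, -2.02803327e-01]), 'joint_velocities': array([-1.45532372e-03, -1.41792773e-03,  5.28089817e-04, -7.39852978e-05,
       -3.55572313e-04, -8.05433468e-04]), 'joint_efforts': array([-9.14304601e-04, -4.37308252e+01, -2.84003592e+01,  7.17713032e-02,
        4.12747229e-02, -1.55425341e-04]), 'ee_pos': array([ 0.17390422, -0.52122835,  0.21781961]), 'tcp_rot': array([ 9.87082833e-01,  1.60208241e-01,  3.17986777e-05, -8.93996137e-04]), 'force': array([ 0.11405987,  0.31156072, -0.17199091]), 'wrist_torque': array([-0.00470257, -0.0306714 ,  0.02124304]), 'width': 1.002944883300398}
scene {'mtx': array([[530.43726113,   0.        , 282.20027616],
       [  0.        , 530.43726113, 207.80618313],
       [  0.        ,   0.        ,   1.        ]]), 'k1': -0.20420347994508137, 'rvec': array([ 2.32371985,  0.82363102, -0.3009614 ]), 'tvec': array([-0.4514426 , -0.15765093,  1.05577865])}
stud_grip [(0.78, array([371., 208.]), 1065), (0.64, array([402., 181.]), 80
[... 661 characters left out ...]
139)]
slot [(0.96, array([419., 160.]), 16009)]
short_stud_grip [(0.56, array([272., 208.]), 840)]
knob_stud_grip [(0.88, array([224., 204.]), 868)]
{'mtx': array([[300.90276682,   0.        , 277.0327722 ],
       [  0.        , 300.90276682, 206.10406107],
       [  0.        ,   0.        ,   1.        ]]), 'k1': -0.057165432139655095, 'T_tool_cam': array([[ 7.65469480e-04, -9.56042736e-01, -2.93226366e-01,
         8.21599984e-02],
       [ 9.99999703e-01,  7.06185934e-04,  3.08039558e-04,
         3.89671164e-04],
       [-8.74266469e-05, -2.93226514e-01,  9.56042993e-01,
        -1.66169813e-01],
       [ 0.00000000e+00,  0.00000000e+00,  0.00000000e+00,
         1.00000000e+00]])} 0.5
```

View pics/scene0.png

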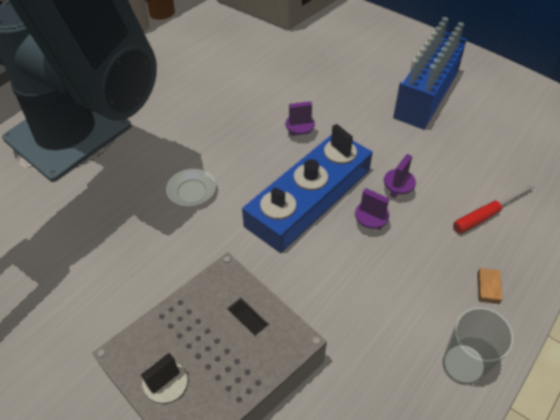

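View pics/top0.png

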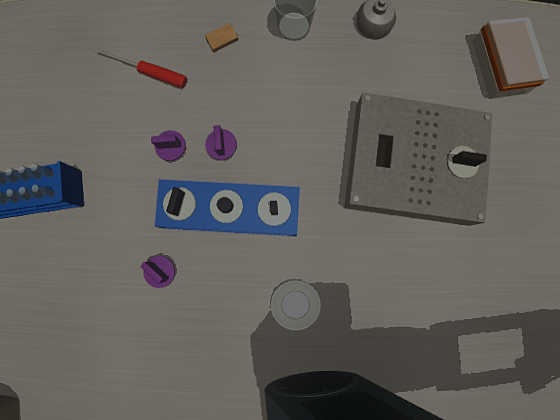

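The scene shows the candidates. Scene (340,143) / top (178,202) is black-winged on a metal flange in the blue rack. Scene (371,208), (402,181) and (300,118) are purple look-alikes on the table. The rack one fits, with the long wing at the end of the rack. The knob is at top (225,205), the short-winged stud at (273,208), and the slot at top (385,151) / scene (248,316). Next I'll confirm in a crop and measure.

```bash
cat > h.py <<'E'
import numpy as np,cv2
from rig import *
from scipy.spatial.transform import Rotation as R
def cam(c,s=None):
    k=calibration(c)
    if c=="wrist":
        T=np.eye(4);T[:3,:3]=R.from_quat(s["tcp_rot"]).as_matrix();T[:3,3]=s["ee_pos"]
        M=np.linalg.inv(T@k["T_tool_cam"])
    else:
        M=np.eye(4);M[:3,:3]=cv2.Rodrigues(k["rvec"])[0];M[:3,3]=k["tvec"]
    return k["mtx"],np.array([k["k1"],0,0,0.]),M
def proj(C,P):
    return cv2.projectPoints(np.array(P,float).reshape(-1,1,3),cv2.Rodrigues(C[2][:3,:3])[0],C[2][:3,3],C[0],C[1])[0].reshape(-1,2)
def toplane(C,px,z):
    u=cv2.undistortPoints(np.array(px,float).reshape(-1,1,2),C[0],C[1]).reshape(-1,2)
    d=np.c_[u,np.ones(len(u))]@C[2][:3,:3]; o=-C[2][:3,:3].T@C[2][:3,3]
    return (o+d*((z-o[2])/d[:,2])[:,None])[:,:2]
def dark(im,c,r,th):
    """largest dark blob near pixel c -> contour points"""
    m=np.zeros(im.shape[:2],np.uint8);cv2.circle(m,tuple(int(v) for v in c),r,1,-1)
    m&=(im.max(2)<th).astype(np.uint8)
    n,l,st,ce=cv2.connectedComponentsWithStats(m)
    i=1+np.argmax(st[1:,4]);cs,_=cv2.findContours((l==i).astype(np.uint8),0,cv2.CHAIN_APPROX_NONE)
    return max(cs,key=len).reshape(-1,2),st[i,4]
E
python3 - <<'E'
from h import *
for c,sl,st in(("top",(385,151),(178,203)),("scene",(248,316),(342,145))):
    im=cv2.imread(f"pics/{c}0.png");C=cam(c)
    p,a=dark(im,sl,26,60)
    q=toplane(C,p,.07);r=cv2.minAreaRect(q.astype(np.float32));print(c,"slot",a,r)
    q,a=dark(im,st,22,70)
    q=toplane(C,q,.1 if c=="top" else .08);print("wing",a,cv2.minAreaRect(q.astype(np.float32)))
    print("flange px",toplane(C,[(179,204) if c=="top" else (341,151)],.056))
    print("fixed wing",toplane(C,[(466,161) if c=="top" else (163,382)],.076), "rack knob", toplane(C,[(227,206) if c=="top" else (311,176)],.056))
im=cv2.imread("pics/top0.png")
a=cv2.resize(im[130:280,130:310],None,fx=4,fy=4,interpolation=2)
cv2.imwrite("pics/crop.png",a)
E
```

```text
top slot 461 ((0.5999436378479004, -0.09743722528219223), (0.02535277046263218, 0.05697648599743843), 82.8534164428711)
wing 334 ((0.5031316876411438, 0.2525031566619873), (0.021791920065879822, 0.044061921536922455), 76.230712890625)
flange px [[0.50336215 0.25652292]]
fixed wing [[ 0.58406235 -0.24086821]] rack knob [[0.50115009 0.1724083 ]]
scene slot 600 ((0.6013727188110352, -0.09930574893951416), (0.02263566665351391, 0.054489169269800186), 82.25564575195312)
wing 433 ((0.5061342120170593, 0.2566490173339844), (0.03336581215262413, 0.07864079624414444), 35.34800720214844)
flange px [[0.50829609 0.25519393]]
fixed wing [[ 0.58438907 -0.24048647]] rack knob [[0.50378669 0.17276114]]
```

View pics/crop.png

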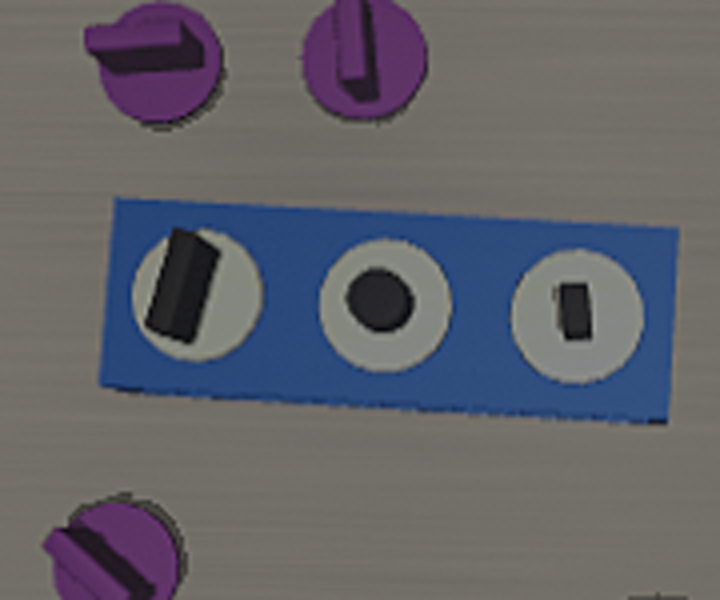

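The crop shows the long black wing in the left-hand rack hole, at crop (183,287), tilted relative to the rack. Beside it in the rack are the round knob at (380,300) and the short wing at (575,312). All the look-alikes are purple and off the rack, so the left-hand one is my target. I'll fly over the slot first.

Call:
servo_tool(increments=[{"linear": [0.0414,-0.0205,0],"delta_rot": [0,0,0]},{"linear": [0.0414,-0.0205,0],"delta_rot": [0,0,0]},{"linear": [0.0414,-0.0205,0],"delta_rot": [0,0,0]},{"linear": [0.0414,-0.0205,0],"delta_rot": [0,0,0]},{"linear": [0.0414,-0.0205,0],"delta_rot": [0,0,0]},{"linear": [0.0414,-0.0205,0],"delta_rot": [0,0,0]},{"linear": [0.0414,-0.0205,0],"delta_rot": [0,0,0]},{"linear": [0.0414,-0.0205,0],"delta_rot": [0,0,0]},{"linear": [0.0414,-0.0205,0],"delta_rot": [0,0,0]},{"linear": [0.0414,-0.0205,0],"delta_rot": [0,0,0]}], grip=0.045)

```text
time_s: 1.5
ee_pos: [0.5031, -0.1948, 0.2189]
tcp_rot: [0.987, 0.16, 0.0, 0.0]
force: [0.5, -0.1, -0.3]
width: 0.485
```

Call:
servo_tool(increments=[{"linear": [0.0414,-0.0205,0],"delta_rot": [0,0,0]},{"linear": [0.0414,-0.0205,0],"delta_rot": [0,0,0]},{"linear": [0.0414,-0.0205,0],"delta_rot": [0,0,0]},{"linear": [0,0,0],"delta_rot": [0,0,0.149]},{"linear": [0,0,0],"delta_rot": [0,0,0.149]},{"linear": [0,0,0],"delta_rot": [0,0,0.149]},{"linear": [0,0,0],"delta_rot": [0,0,0]},{"linear": [0,0,0],"delta_rot": [0,0,0]}])

```text
time_s: 2.3
ee_pos: [0.6002, -0.0987, 0.2186]
tcp_rot: [0.998, -0.061, -0.0, -0.0]
force: [0.5, -0.6, 0.4]
width: 0.486
```

```bash
python3 - <<'E'
from h import *
s=sensors.state();im=read_camera("wrist")[...,::-1].copy();cv2.imwrite("pics/w1.png",im)
np.save("s1.npy",s,allow_pickle=True)
C=cam("wrist",s);e=proj(C,[[.6005,-.098,.07]])[0];print("expected px",e)
p,a=dark(im,e,90,60);print(a,cv2.minAreaRect(toplane(C,p,.07).astype(np.float32)))
E
```

```text
expected px [276.00399653 193.34153427]
927 ((0.6005167961120605, -0.10019472986459732), (0.02381165325641632, 0.05484478920698166), 82.54731750488281)
```

View pics/w1.png

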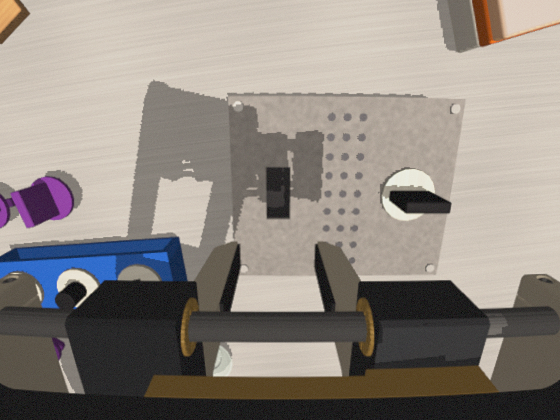

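Call:
servo_tool(increments=[{"linear": [-0.0174,-0.0424,0],"delta_rot": [0,0,0]},{"linear": [-0.0174,-0.0424,0],"delta_rot": [0,0,0]},{"linear": [-0.0174,-0.0424,0],"delta_rot": [0,0,0]},{"linear": [-0.0174,-0.0424,0],"delta_rot": [0,0,0]},{"linear": [-0.0174,-0.0424,0],"delta_rot": [0,0,0]},{"linear": [-0.0174,-0.0424,0],"delta_rot": [0,0,0]},{"linear": [-0.0174,-0.0424,0],"delta_rot": [0,0,0]},{"linear": [-0.0174,-0.0424,0],"delta_rot": [0,0,0]},{"linear": [0,0,0],"delta_rot": [0,0,0.149]},{"linear": [0,0,0],"delta_rot": [0,0,0]}])

```text
time_s: 3.35
ee_pos: [0.5039, 0.2564, 0.2188]
tcp_rot: [0.991, -0.135, 0.0, 0.0]
force: [-0.1, -1.2, 0.4]
width: 0.482
```

The wrist picture shows the slot at (278,192), giving a centre of about (0.6005, -0.0995) and a yaw of -7.4°. Next I'll measure the stud by fitting the projected wing box.

```bash
python3 - <<'E'
from h import *
from scipy.optimize import minimize
s=sensors.state();im=read_camera("wrist")[...,::-1].copy();cv2.imwrite("pics/w2.png",im)
C=cam("wrist",s);e=proj(C,[[.504,.255,.085]])[0];print("expected px",e)
def fit(im,C,e,r,th,v0):
    p,a=dark(im,e,r,th);m=np.zeros(im.shape[:2],np.uint8);cv2.fillPoly(m,[p.astype(np.int32)],1)
    S=8
    def f(v):
        c,n=np.cos(v[2]/30),np.sin(v[2]/30)
        P=[[v[0]/100+i*c*.022-j*n*.006,v[1]/100+i*n*.022+j*c*.006,.079+k*.023] for i in(-1,1) for j in(-1,1) for k in(-1,1)]
        h=cv2.convexHull(proj(C,P).astype(np.float32)).reshape(-1,2)
        g=np.zeros(im.shape[:2],np.uint8);cv2.fillConvexPoly(g,np.round((h)*16).astype(np.int32),255,cv2.LINE_AA,4)
        return np.abs(g/255.-m).sum()/m.sum()
    r=minimize(f,v0,method="Nelder-Mead",options=dict(initial_simplex=np.array([v0]*4)+np.vstack([np.zeros(3),np.diag([.6,.6,5])])))
    print(a,r.fun,r.x[0]/100,r.x[1]/100,"yaw",np.degrees(r.x[2]/30))
v0=np.array([50.4,25.5,-9.])
fit(im,C,e,75,75,v0)
fit(cv2.imread("pics/top0.png"),cam("top"),(178,203),22,70,v0)
fit(cv2.imread("pics/scene0.png"),cam("scene"),(342,145),22,70,v0)
g=cv2.cvtColor(im,cv2.COLOR_BGR2HSV);w=((g[...,1]<60)&(g[...,2]>120)).astype(np.uint8)
cv2.imwrite("pics/w2c.png",cv2.resize(im[80:330,150:410],None,fx=2.4,fy=2.4,interpolation=2))
E
```

```text
expected px [278.06348667 196.78530371]
545 0.3152149667206332 0.5051026298384571 0.2559696965519201 yaw -12.426494697063106
334 0.2939650111541623 0.5044856266504373 0.25817794359381113 yaw -15.365537335012851
433 0.28625639632296335 0.5057593932574599 0.2564828629747984 yaw -29.033580026359886
```

View pics/w2c.png

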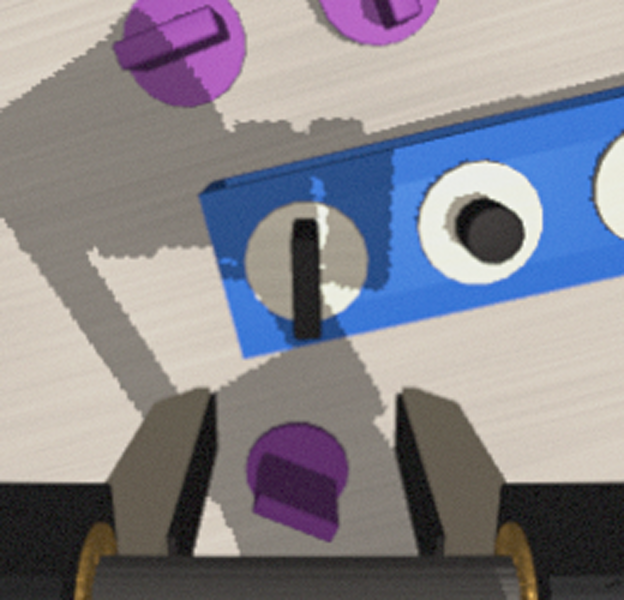

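The wrist crop shows the black wing upright in the picture at crop (306,278), so it is already parallel to the tool's x. The flange centre is at crop (306,262) and the fingers clear the knob. I'll refine with the flange ellipse and the wing axis.

```bash
python3 - <<'E'
from h import *
s=sensors.state();C=cam("wrist",s);im=cv2.imread("pics/w2.png")
k=lambda x,y:(150+(x+.5)/2.4-.5,80+(y+.5)/2.4-.5)
print(s["ee_pos"],"flange c",toplane(C,[k(306,262)],.056),"LRTB",toplane(C,[k(245,262),k(367.5,262),k(306,202)],.056))
p,a=dark(im,k(306,278),40,75);print(a,cv2.minAreaRect(p.astype(np.float32)))
top=p[p[:,1]<p[:,1].min()+3]; bot=p[p[:,1]>p[:,1].max()-3];print(top.mean(0),bot.mean(0),p.min(0),p.max(0))
y=np.arange(p[:,1].min()+6,p[:,1].max()-5)
for sd in(min,max):
    e=np.array([[sd(p[p[:,1]==v,0]),v] for v in y]);w=toplane(C,e,.102);l=cv2.fitLine(w.astype(np.float32),cv2.DIST_L2,0,.01,.01).ravel();print("edge",np.degrees(np.arctan(l[1]/l[0])),l[2:])
for v in((.504,.2565),(.504,.256)):
  c,n=np.cos(-.27),np.sin(-.27)
  print(np.round(proj(C,[[v[0]+i*c*.022-j*n*.006,v[1]+i*n*.022+j*c*.006,.102] for i in(-1,1) for j in(-1,1)]),1).tolist())
E
```

```text
[0.50433924 0.25545314 0.21872354] flange c [[0.50592079 0.25447981]] LRTB [[0.51348646 0.28203408]
 [0.49830896 0.22669521]
 [0.53313267 0.2470204 ]]
545 ((277.5, 196.0), (50.0, 11.0), 90.0)
[276.90909091 171.54545455] [277.58333333 219.91666667] [272 171] [283 221]
edge -15.284996 [0.51111853 0.25828207]
edge -12.7681675 [0.5085223  0.24881591]
[[281.7, 223.5], [269.7, 223.5], [282.0, 180.4], [269.5, 180.4]]
[[282.2, 223.4], [270.2, 223.4], [282.5, 180.3], [270.0, 180.3]]
```

Call:
servo_tool(increments=[{"linear": [0.0017,0.0006,0.035],"delta_rot": [0,0,-0.01]},{"linear": [0,0,0.035],"delta_rot": [0,0,0]},{"linear": [0,0,0.035],"delta_rot": [0,0,0]},{"linear": [0,0,0.03],"delta_rot": [0,0,0]},{"linear": [0,0,0.015],"delta_rot": [0,0,0]},{"linear": [0,0,0.006],"delta_rot": [0,0,0]},{"linear": [0,0,0],"delta_rot": [0,0,0]},{"linear": [0,0,0],"delta_rot": [0,0,0]}])

```text
time_s: 4.2
ee_pos: [0.5071, 0.2538, 0.0637]
tcp_rot: [0.991, -0.131, 0.001, -0.0]
force: [-0.1, -0.3, 0.4]
width: 0.486
```

Call:
servo_tool(increments=[{"linear": [0,0,0],"delta_rot": [0,0,0]},{"linear": [0,0,0],"delta_rot": [0,0,0]},{"linear": [0,0,0],"delta_rot": [0,0,0]},{"linear": [0,0,0],"delta_rot": [0,0,0]},{"linear": [0,0,0],"delta_rot": [0,0,0]},{"linear": [0,0,0],"delta_rot": [0,0,0]}], grip=0, newtons=35)

```text
time_s: 4.8
ee_pos: [0.5061, 0.2544, 0.063]
tcp_rot: [0.991, -0.132, 0.0, -0.0]
force: [0.7, -0.1, 1.2]
width: 0.132
```

Call:
servo_tool(increments=[{"linear": [0,0,-0.01],"delta_rot": [0,0,0]},{"linear": [0,0,-0.02],"delta_rot": [0,0,0]},{"linear": [0,0,-0.03],"delta_rot": [0,0,0]},{"linear": [0,0,-0.03],"delta_rot": [0,0,0]},{"linear": [0,0,-0.02],"delta_rot": [0,0,0]},{"linear": [0,0,0],"delta_rot": [0,0,0]},{"linear": [0,0,0],"delta_rot": [0,0,0]}])

```text
time_s: 5.5
ee_pos: [0.5058, 0.2541, 0.1726]
tcp_rot: [0.991, -0.132, 0.0, -0.0]
force: [-0.0, -0.6, -1.1]
width: 0.129
```

```bash
python3 - <<'E'
from h import *
s=sensors.state();print(s["ee_pos"],s["force"],s["width"])
M=R.from_quat(s["tcp_rot"]).as_matrix();print(np.degrees(np.arctan2(M[1,0],M[0,0])),M.T@(np.array([.6005,-.0995,s["ee_pos"][2]])-s["ee_pos"]))
im=read_camera("wrist")[...,::-1];sc=read_camera("scene")[...,::-1]
cv2.imwrite("pics/l.png",np.hstack([im[100:380,130:430],sc[80:360,200:500]])) 
E
```

```text
[0.50577276 0.25407006 0.17255177] [-0.02404245 -0.60348754 -1.13973583] 0.12913840168785737
-15.13735258386508 [1.83769566e-01 3.16565603e-01 1.80250476e-05]
```

View pics/l.png

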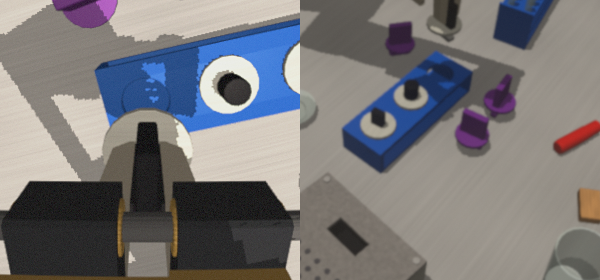

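The stud came up with the gripper: its rack hole is empty and the opening is 12 mm. Going to the slot.

Call:
servo_tool(increments=[{"linear": [0.0204,0.0352,0],"delta_rot": [0,0,0]},{"linear": [0.0204,0.0352,0],"delta_rot": [0,0,0]},{"linear": [0.0204,0.0352,0],"delta_rot": [0,0,0]},{"linear": [0.0204,0.0352,0],"delta_rot": [0,0,0]},{"linear": [0.0204,0.0352,0],"delta_rot": [0,0,0]},{"linear": [0.0204,0.0352,0],"delta_rot": [0,0,0]},{"linear": [0.0204,0.0352,0],"delta_rot": [0,0,0]},{"linear": [0.0204,0.0352,0],"delta_rot": [0,0,0]},{"linear": [0.0204,0.0352,0],"delta_rot": [0,0,0]},{"linear": [0,0,0],"delta_rot": [0,0,-0.067]}])

```text
time_s: 6.6
ee_pos: [0.6007, -0.1049, 0.1704]
tcp_rot: [0.995, -0.1, -0.001, 0.001]
force: [-0.2, 0.8, -0.5]
width: 0.126
```

Call:
servo_tool(increments=[{"linear": [0,0,0.02],"delta_rot": [0,0,-0.067]},{"linear": [0,0,0.02],"delta_rot": [0,0,0]},{"linear": [0,0,0.012],"delta_rot": [0,0,0]},{"linear": [0,0,0],"delta_rot": [0,0,0]},{"linear": [0,0,0],"delta_rot": [0,0,0]}])

```text
time_s: 7.1
ee_pos: [0.6004, -0.0994, 0.1203]
tcp_rot: [0.998, -0.065, -0.001, -0.0]
force: [-0.2, -0.5, -0.6]
width: 0.129
```

```bash
python3 - <<'E'
from h import *
s=sensors.state();print(s["ee_pos"],s["force"],s["width"])
M=R.from_quat(s["tcp_rot"]).as_matrix();print(np.degrees(np.arctan2(M[1,0],M[0,0])),M.T@(np.array([.6005,-.0995,s["ee_pos"][2]])-s["ee_pos"]))
im=read_camera("wrist")[...,::-1];sc=read_camera("scene")[...,::-1]
cv2.imwrite("pics/m.png",cv2.resize(np.hstack([im[140:350,170:380],sc[210:420,140:350]]),None,fx=1.8,fy=1.8)) 
E
```

```text
[ 0.60035466 -0.09943283  0.12028697] [-0.16524472 -0.45404892 -0.59321958] 0.12930394725687033
-7.458164074202339 [ 1.52833901e-04  4.77384585e-05 -1.65567807e-07]
```

View pics/m.png

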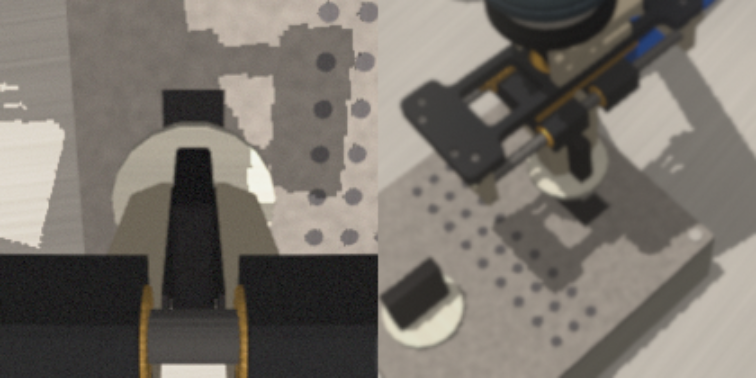

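The wrist view shows the slot directly ahead of the flange on the same centre line (column ~193), so the foot is aligned. Lowering it gently.

Call:
servo_tool(increments=[{"linear": [0,0,0.008],"delta_rot": [0,0,0]},{"linear": [0,0,0.006],"delta_rot": [0,0,0]},{"linear": [0,0,0.005],"delta_rot": [0,0,0]},{"linear": [0,0,0],"delta_rot": [0,0,0]}])

```text
time_s: 7.6
ee_pos: [0.5997, -0.0993, 0.1006]
tcp_rot: [0.998, -0.065, -0.001, -0.0]
force: [-0.5, 0.4, -1.4]
width: 0.126
```

Call:
servo_tool(increments=[{"linear": [0,0,0.005],"delta_rot": [0,0,0]},{"linear": [0,0,0.005],"delta_rot": [0,0,0]},{"linear": [0,0,0.004],"delta_rot": [0,0,0]},{"linear": [0,0,0],"delta_rot": [0,0,0]},{"linear": [0,0,0],"delta_rot": [0,0,0]}])

```text
time_s: 8.1
ee_pos: [0.6004, -0.0996, 0.0875]
tcp_rot: [0.998, -0.065, -0.0, -0.0]
force: [-0.1, -0.5, -2.0]
width: 0.126
```

Call:
servo_tool(increments=[{"linear": [0,0,0.002],"delta_rot": [0,0,0]},{"linear": [0,0,0.0015],"delta_rot": [0,0,0]},{"linear": [0,0,0.001],"delta_rot": [0,0,0]},{"linear": [0,0,0],"delta_rot": [0,0,0]},{"linear": [0,0,0],"delta_rot": [0,0,0]}])

```text
time_s: 8.6
ee_pos: [0.6005, -0.0996, 0.0832]
tcp_rot: [0.998, -0.065, 0.0, 0.0]
force: [-0.7, 0.3, -1.1]
width: 0.127
```

Call:
servo_tool(increments=[{"linear": [0,0,0.001],"delta_rot": [0,0,0]},{"linear": [0,0,0],"delta_rot": [0,0,0]},{"linear": [0,0,0],"delta_rot": [0,0,0]}])

```text
time_s: 8.9
ee_pos: [0.6006, -0.0996, 0.0829]
tcp_rot: [0.998, -0.065, 0.0, 0.0]
force: [-1.9, 0.8, 6.4]
width: 0.125
```

Call:
servo_tool(increments=[{"linear": [0,0,0.001],"delta_rot": [0,0,0]},{"linear": [0,0,0],"delta_rot": [0,0,0]},{"linear": [0,0,0],"delta_rot": [0,0,0]}])

```text
time_s: 9.2
ee_pos: [0.6007, -0.0996, 0.0829]
tcp_rot: [0.998, -0.065, 0.001, 0.0]
force: [-4.8, 2.3, 11.5]
width: 0.131
```

The flange seats at TCP z = 0.083, with contact force rising to 11 N. I'll ease off slightly and turn a quarter.

Call:
servo_tool(increments=[{"linear": [0,0,-0.001],"delta_rot": [0,0,0]},{"linear": [0,0,0],"delta_rot": [0,0,-0.1]},{"linear": [0,0,0],"delta_rot": [0,0,-0.1]},{"linear": [0,0,0],"delta_rot": [0,0,-0.1]},{"linear": [0,0,0],"delta_rot": [0,0,-0.1]},{"linear": [0,0,0],"delta_rot": [0,0,-0.1]},{"linear": [0,0,0],"delta_rot": [0,0,-0.1]},{"linear": [0,0,0],"delta_rot": [0,0,-0.1]},{"linear": [0,0,0],"delta_rot": [0,0,-0.1]}])

```text
time_s: 10.1
ee_pos: [0.6013, -0.0995, 0.0829]
tcp_rot: [0.944, 0.331, 0.001, 0.0]
force: [-1.5, 0.2, 6.5]
width: 0.126
```

Call:
servo_tool(increments=[{"linear": [0,0,0],"delta_rot": [0,0,-0.1]},{"linear": [0,0,0],"delta_rot": [0,0,-0.1]},{"linear": [0,0,0],"delta_rot": [0,0,-0.1]},{"linear": [0,0,0],"delta_rot": [0,0,-0.1]},{"linear": [0,0,0],"delta_rot": [0,0,-0.1]},{"linear": [0,0,0],"delta_rot": [0,0,-0.1]},{"linear": [0,0,0],"delta_rot": [0,0,-0.1]},{"linear": [0,0,0],"delta_rot": [0,0,-0.07]},{"linear": [0,0,0],"delta_rot": [0,0,0]},{"linear": [0,0,0],"delta_rot": [0,0,0]}])

```text
time_s: 11.1
ee_pos: [0.6013, -0.0996, 0.0829]
tcp_rot: [0.752, 0.659, 0.001, 0.001]
force: [-0.6, 0.9, 5.6]
width: 0.131
```

Call:
servo_tool(increments=[{"linear": [0,0,0],"delta_rot": [0,0,0]},{"linear": [0,0,0],"delta_rot": [0,0,0]},{"linear": [0,0,0],"delta_rot": [0,0,0]},{"linear": [0,0,0],"delta_rot": [0,0,0]},{"linear": [0,0,-0.01],"delta_rot": [0,0,0]},{"linear": [0,0,-0.03],"delta_rot": [0,0,0]},{"linear": [0,0,-0.04],"delta_rot": [0,0,0]},{"linear": [0,0,-0.04],"delta_rot": [0,0,0]},{"linear": [0,0,-0.03],"delta_rot": [0,0,0]},{"linear": [0,0,0],"delta_rot": [0,0,0]}], grip=0.045)

```text
time_s: 12.1
ee_pos: [0.6031, -0.1004, 0.2386]
tcp_rot: [0.752, 0.659, 0.003, 0.005]
force: [0.6, -0.4, 0.1]
width: 0.483
```

```bash
python3 - <<'E'
from h import *
s=sensors.state();print(s["ee_pos"],s["force"],s["width"])
C=cam("wrist",s);im=read_camera("wrist")[...,::-1].copy();sc=read_camera("scene")[...,::-1]
p,a=dark(im,proj(C,[[.6005,-.0995,.11]])[0],45,75);print(a,cv2.minAreaRect(toplane(C,p,.122).astype(np.float32)))
cv2.imwrite("pics/n.png",np.hstack([im[60:350,60:460],sc[130:420,90:390]])) 
E
```

```text
[ 0.6030554  -0.1004202   0.23857901] [ 0.55862578 -0.39010296  0.14520333] 0.48312661765643844
540 ((0.601699709892273, -0.09735997766256332), (0.04963545873761177, 0.010554359294474125), 82.65613555908203)
```

View pics/n.png

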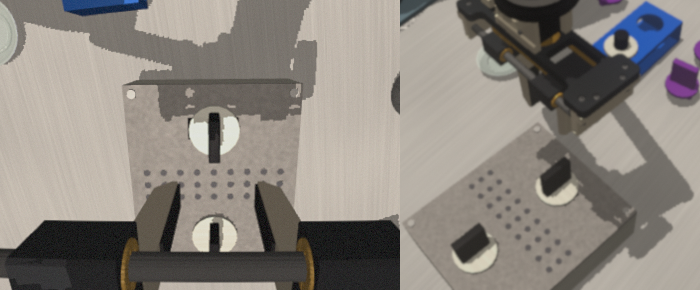

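The final picture shows the stud on the cover at (213,133) with its flange flat. Its wing is parallel to the fixed stud's wing at 82.7°, across the slot. The gripper is clear.

```bash
python3 -c "
from rig import *
print(order.hand_in(),sensors.state()['time_s'])"
```

```text
the job is handed in; nothing more can be done
the job is handed in; nothing more can be done
```

The cover is fastened: I put the long-winged stud from the blue rack into the slot, seated its flange on the cover, turned it a quarter turn, let go and backed off. The job was handed in after about 12 s of robot time.

- **Seating:** the flange made contact at the expected height (TCP z 0.083), with the force rising to about 11 N.
- **Lock:** after release, the wing measured 82.7° against a slot yaw of -7.4°, so it lies square across the slot, parallel to the stud already locked there.
- **Left alone:** I did not touch the short-winged stud, the round-headed stud or the purple look-alikes. The last picture still showed the round-headed stud in the rack; the short-winged stud was out of view.
- **Weak check:** the box-model fit of the stud's pose matched poorly (about 30% mismatch). I used the flange centre and wing edges instead, and these agreed with each other.

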